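# Push the exhaust silencer into its fitting

### The job

Take the big brass silencer out of the rack and push its tube stem straight down into the larger of the two push-in fittings on the valve block until it locks fully home, its flange down on the fitting's rim, then let go. Leave the small plug standing in the rack.

Things in the scene. Friction and masses are not known exactly. Their poses are not given: they have to be found in the camera images.
- silencer: round brass silencer, upright in a grey rack (hole 22 mm, top 55 mm above the bench). Origin on its axis at the flange's underside (on the rack top), z up. Flange 48 mm across, 5 thick; above it the head, a ringed cylinder 30 mm across up to z = 50 mm: hold it there. Below, a stiff tube stem 19 mm across, 48 long, last 8 mm tapered to 9 across, locking groove 14 to 23 mm from its end. About 90 g
- plug: small brass blanking plug of the same form: flange 34 mm across, head 18 mm across, up to 30 mm above the origin. Origin on its axis at the underside of its flange, z up. It stands in the rack's other hole, 100 mm from the silencer along the rack; leave it there
- large_mouth (a point): centre of the larger fitting's rim, z up, 90 mm above the bench. Upright steel socket 57 mm across on a grey valve block (290 x 95 x 30 mm; coils at its ends 80 mm high). It floats sideways 10 mm on soft springs. Funnel 41 mm wide, narrowing in 24 mm to a 23 mm bore. Spring jaws resist the last 16 mm with up to 15 N, then snap into the groove as the flange meets the rim (silencer origin here)
- small_mouth (a point): centre of the smaller fitting's rim, 70 mm above the bench, 35 mm across, 100 mm from the larger one on the same valve block; too narrow for the silencer, not used
Mind the look-alikes: they are no part of the job. Leave any white look-alike of the silencer alone.

How it is judged:
By the outcome, as a careful person would: the job done as asked, in the order asked, and still so for the second after the job is handed in, with the robot touching nothing.
It also fails if it takes over 45 s, if anything falls off the work surface, if the arm or the gripper's body presses on something with over 40 N, if the wrist force passes 120 N, or if a joint passes its speed limit or range.

### The arm

A 6-joint arm with a two-finger parallel gripper is mounted at the origin on the work surface. World frame = base frame: x ahead of the robot, y to its left, z up, the work surface at z = 0. Lengths are in m, angles in degrees, forces in N, time in s.
With the tool pointing down it reaches from about 0.35 to 0.875 m from the base axis. Payload 4.2 kg.
Tool frame: the origin (TCP) lies midway between the tips of the shut fingers; the grasp point (between the pads) lies 19 mm behind it; z points along the fingers, y is the direction in which the jaws open and shut (so a half turn about z gives the same grasp; the last joint's range is limited). The gripper opens to 87 mm and grips with 3 to 60 N. Pads are 19 mm wide; open, the fingers measure 117 mm over their backs; the gripper's body (75 mm by 190 mm) begins 51 mm behind the grasp point.
Start: joints at [85.119, 22.042, 0.453, 0, -68.411, -14.817], TCP at [0.211, 0.588, 0.223] pointing down, gripper open.
Joint ranges: [-179.83, 179.83], [-69.29, 118.12], [-61.27, 80.66], [-181.25, 117.63], [-171.15, -9.14], [-177.46, 177.46]. Speed limits (degrees/s): [159.86, 159.86, 180, 180, 180, 180].

### API

Orientations are given as a 3x3 rotation matrix whose columns are the frame's x, y, z axes.
In Python, from station import r gives the robot as it stands.
- The arm moves only by the tool play_rows, never from a script. Its argument "commands" is a list that holds one entry, the list of rows, each a list of 7 numbers: the shift along the world's x, y, z in m, then the turn, a rotation vector about the world's x, y, z in rad, then the closure, from 0 (fully open) to 1 (shut). A call has 1 to 5 rows; each row is the pose to reach, as a shift and turn from the pose commanded when the call began; what a row does not reach only later rows make up. A row lasts 1/10 s, in which the tool goes at most 50 mm and 8.59 degrees, less where a joint would pass 70% of its speed; a pose out of reach is approached as far as the arm can. A call with a gripper value outside its range is refused whole. The fingers move at their own pace and stop on an object; the grip force is fixed at half the most. Time passes only in rows, so rows that repeat a pose let the fingers close. It gives the time, the measured TCP pose, the force and the opening at its end, in the units of the state.
- r.sense(): the state, without advancing time (a new reading comes with each control period).
- r.capture(name): name is "scene" or "top" or "wrist"; returns a dict with "image" (400x640x3 uint8, red, green, blue), "range_z" (400x640 float32, m along the optical axis (not along the pixel's ray), 0 where there is no reading), "intrinsics" (3x3 intrinsics, pixels), "extrinsics" (4x4, takes a point from camera to world coordinates); the wrist camera has in their place "mount" (4x4, takes a point from camera to tool coordinates, whose origin is the TCP and whose axes are the flange's). Camera axes: x right, y up, looking along -z (the intrinsics and any distortion apply to the point x, -y, -z); pixel columns grow to the right and rows downward; lengths in m; the calibration is good to about 2 mm. A picture is of the moment at which its call begins: read the wrist's pose just before it.
- r.finish_job(): hands the job in, once; it reports no verdict.
The state is a dict: "time_s": time; "joints": joint angles; "joint_velocities": joint speeds; "effort": joint torques, N m; "tcp_pos": TCP position; "ee_rot": TCP orientation; "wrist_force": force on the tool from outside, world axes, zero at the start; "moment": the same for the moment, N m; "gripper_width": opening from 0.0 (shut) to 1.0 (fully open).
Only numpy, scipy, OpenCV 4.12 (cv2) and the standard library are available. Lean on these libraries where they do the work, as an engineer would, in place of code of your own. Each camera call takes 0.05 s, during which the arm holds its last target. There are 200 camera calls.

## Working session

There is one attempt and no reset: what is moved stays moved. The work goes in short steps, Python scripts to look and compute and a tool call to move; the robot and the scene stay as the last step left them, time stands still between calls to the robot, and variables do not carry over. Pictures are saved under pics/ and viewed, about 8 in all and at most 12, crops included, and the job is handed in when it is done.

Besides the shell and the picture viewer there is one more tool, called as name(argument=value, ...) on one line, values as JSON. play_rows: Moves the arm, as the interface text tells. Its arguments: {"type":"object","properties":{"commands":{"type":"array","items":{"type":"array","items":{"type":"array","items":{"type":"number"}}}}},"required":["commands"]}

```bash
mkdir -p pics
cat > h.py <<'E'
import numpy as np, cv2
from station import r
def cap(n,f=None):
    s=r.sense(); c=r.capture(n)
    if n=="wrist":
        T=np.eye(4);T[:3,:3]=np.array(s["ee_rot"]);T[:3,3]=s["tcp_pos"]
        c["extrinsics"]=T@np.array(c["mount"])
    if f: cv2.imwrite(f"pics/{f}.png",c["image"][...,::-1])
    return c
def ray(c,u,v):
    K=np.array(c["intrinsics"]);E=np.array(c["extrinsics"])
    d=np.array([(u-K[0,2])/K[0,0],-(v-K[1,2])/K[1,1],-1.])
    return E[:3,3],E[:3,:3]@d
def onz(c,u,v,z):
    o,d=ray(c,u,v); return o+d*(z-o[2])/d[2]
def cloud(c):
    K=np.array(c["intrinsics"]);E=np.array(c["extrinsics"]);Z=c["range_z"]
    v,u=np.indices(Z.shape)
    p=np.stack([(u-K[0,2])/K[0,0]*Z,-(v-K[1,2])/K[1,1]*Z,-Z],-1)
    P=p@E[:3,:3].T+E[:3,3]; P[Z<=0]=np.nan
    return P
E
python3 - <<'E'
from h import *
s=r.sense(); print(s)
for n in("top","scene"):
    c=cap(n,n+"0"); print(n,{k:np.round(v,3).tolist() for k,v in c.items() if k in("intrinsics","extrinsics")},[k for k in c])
E
```

```text
{'time_s': 0.0, 'joints': array([ 8.51191641e+01,  2.20906916e+01,  3.79029394e-01, -2.76461244e-02,
       -6.84098822e+01, -1.48175134e+01]), 'joint_velocities': array([ 0.00176933, -0.03507255,  0.00466825, -0.02789759, -0.02168496,
        0.04690191]), 'effort': array([ 1.23739712e-03, -3.90663278e+01,  1.87404817e+01,  4.21972185e+00,
        1.09983326e-02, -1.94072381e-04]), 'tcp_pos': array([0.21044357, 0.5878682 , 0.22145868]), 'ee_rot': array([[ 9.41420269e-01, -3.37235056e-01, -6.27524392e-04],
       [-3.37235622e-01, -9.41417988e-01, -2.07544331e-03],
       [ 1.09149490e-04,  2.16548798e-03, -9.99997649e-01]]), 'wrist_force': array([ 0.65941382, -0.3971016 , -0.46957983]), 'moment': array([ 0.03377155,  0.01998089, -0.00090803]), 'gripper_width': 1.0013586743159308}
top {'intrinsics': [[463.397, 0.0, 326.156], [0.0, 463.397, 201.645], [0.0, 0.0, 1.0]], 'extrinsics': [[0.006, 0.987, -0.158, 0.429], [-1.0, 0.006, 0.001, -0.02], [0.002, 0.158, 0.987, 1.071], [0.0, 0.0, 0.0, 1.0]]} ['image', 'range_z', 'intrinsics', 'extrinsics']
scene {'intrinsics': [[361.578, 0.0, 310.663], [0.0, 361.578, 199.654], [0.0, 0.0, 1.0]], 'extrinsics': [[-0.306, -0.772, 0.557, 0.942], [0.952, -0.258, 0.166, 0.073], [0.016, 0.581, 0.814, 0.665], [0.0, 0.0, 0.0, 1.0]]} ['image', 'range_z', 'intrinsics', 'extrinsics']
```

View pics/top0.png

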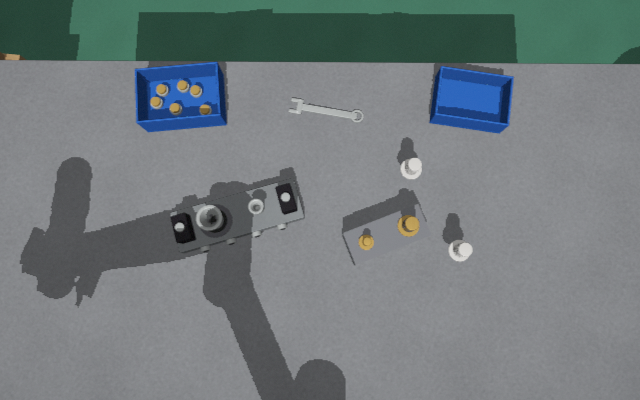

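View pics/scene0.png

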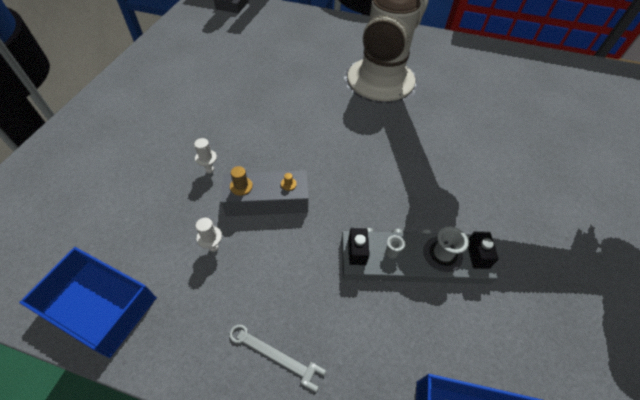

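Candidates for the silencer in the top view are the brass one in the rack (409,226), the small brass plug (367,242), white look-alikes (411,168) and (460,250), and small brass bits in the blue box (~180,97). I choose (409,226): brass, in the rack, with the wider flange. Fittings: large (211,217), small (256,206). Next I'll measure these and make close crops.

Run:
```python
from h import *
ims=[]
for n,bs in(("top",[(340,160,150,110),(160,170,150,110)]),("scene",[(190,140,150,110),(370,200,150,110)])):
    c=cap(n); P=cloud(c); im=c["image"]
    ims.append(np.hstack([cv2.resize(im[y:y+h,x:x+w],(400,293),interpolation=cv2.INTER_CUBIC) for x,y,w,h in bs]))
    hsv=cv2.cvtColor(im,cv2.COLOR_RGB2HSV)
    m=cv2.inRange(hsv,(10,110,60),(30,255,255))
    k,l,st,ce=cv2.connectedComponentsWithStats(m)
    for i in range(1,k):
        if st[i,4]<25: continue
        Q=P[l==i]; Q=Q[np.isfinite(Q[:,0])]
        print(n,"brass",ce[i].round(1),st[i,4],np.median(Q,0).round(3),"zmax",np.percentile(Q[:,2],98).round(3))
        hi=Q[Q[:,2]>Q[:,2].max()-.006]; print("   top",hi.mean(0).round(4),len(hi))
        if abs(hi[:,2].max()-.105)<.012:
            f=Q[abs(Q[:,2]-.06)<.005]; print("   flange",cv2.minEnclosingCircle(f[:,:2].astype(np.float32)))
    # fitting tops
    ok=(P[...,2]>.083)&(P[...,2]<.097)&(abs(P[...,0]-.45)<.2)&(P[...,1]>.05)&(P[...,1]<.4)
    k,l,st,ce=cv2.connectedComponentsWithStats(ok.astype(np.uint8))
    for i in range(1,k):
        if st[i,4]<15: continue
        Q=P[l==i]; print(n,"z90",ce[i].round(1),st[i,4],Q.mean(0).round(4),cv2.minEnclosingCircle(Q[:,:2].astype(np.float32)),Q[:,2].min().round(3),Q[:,2].max().round(3))
    ok=(P[...,2]>.064)&(P[...,2]<.076)&(abs(P[...,0]-.45)<.2)&(P[...,1]>.05)&(P[...,1]<.4)
    k,l,st,ce=cv2.connectedComponentsWithStats(ok.astype(np.uint8))
    for i in range(1,k):
        if st[i,4]<15: continue
        Q=P[l==i]; print(n,"z70",ce[i].round(1),st[i,4],Q.mean(0).round(4))
cv2.imwrite("pics/crop1.png",np.vstack(ims)[...,::-1])
```

```text
top brass [182.   84.9] 63 [0.874 0.322 0.029] zmax 0.033
   top [0.8742 0.3231 0.0304] 35
top brass [161.1  88.8] 65 [0.864 0.372 0.028] zmax 0.032
   top [0.8644 0.372  0.029 ] 52
top brass [194.9  89.7] 62 [0.862 0.292 0.028] zmax 0.032
   top [0.8625 0.2914 0.0293] 45
top brass [155.1 101.2] 64 [0.833 0.384 0.029] zmax 0.031
   top [0.8333 0.3839 0.0288] 59
top brass [174.7 107.5] 65 [0.818 0.337 0.029] zmax 0.033
   top [0.8185 0.3375 0.0296] 43
top brass [204.4 109. ] 62 [0.815 0.267 0.028] zmax 0.032
   top [0.8148 0.2664 0.0292] 44
top brass [408.4 225. ] 312 [ 0.537 -0.197  0.098] zmax 0.108
   top [ 0.5391 -0.2002  0.1056] 126
   flange ((0.5391709804534912, -0.2001962810754776), 0.02319909818470478)
top brass [365.6 241.8] 170 [ 0.502 -0.106  0.062] zmax 0.088
   top [ 0.5027 -0.1081  0.0854] 52
top z90 [208.6 217.1] 314 [0.551  0.2299 0.0894] ((0.5501227974891663, 0.228766068816185), 0.028252216055989265) 0.083 0.095
top z70 [285.3 197. ] 328 [0.5984 0.0688 0.0721]
top z70 [255.6 205.6] 137 [0.5792 0.1334 0.0694]
top z70 [209.7 217.8] 69 [0.5518 0.2323 0.0705]
top z70 [181.5 227.4] 376 [0.5304 0.2919 0.0719]
scene brass [239.5 181.3] 368 [ 0.547 -0.197  0.075] zmax 0.108
   top [ 0.5404 -0.2007  0.1059] 134
   flange ((0.5393577218055725, -0.20131516456604004), 0.02318301983177662)
scene brass [288.  182.2] 186 [ 0.508 -0.106  0.063] zmax 0.087
   top [ 0.5036 -0.1084  0.0859] 44
scene z90 [452.6 238.7] 415 [0.5484 0.2284 0.0895] ((0.5497874617576599, 0.22762273252010345), 0.028160089626908302) 0.083 0.093
scene z70 [359.3 244.1] 430 [0.6033 0.0685 0.0723]
scene z70 [484.3 246.8] 490 [0.5352 0.2911 0.0718]
scene z70 [395.6 242.3] 177 [0.5767 0.1324 0.0696]
scene z70 [450.9 240.7] 98 [0.5413 0.2309 0.0709]
scene z70 [444. 251.] 36 [0.566  0.2211 0.0687]
```

View pics/crop1.png

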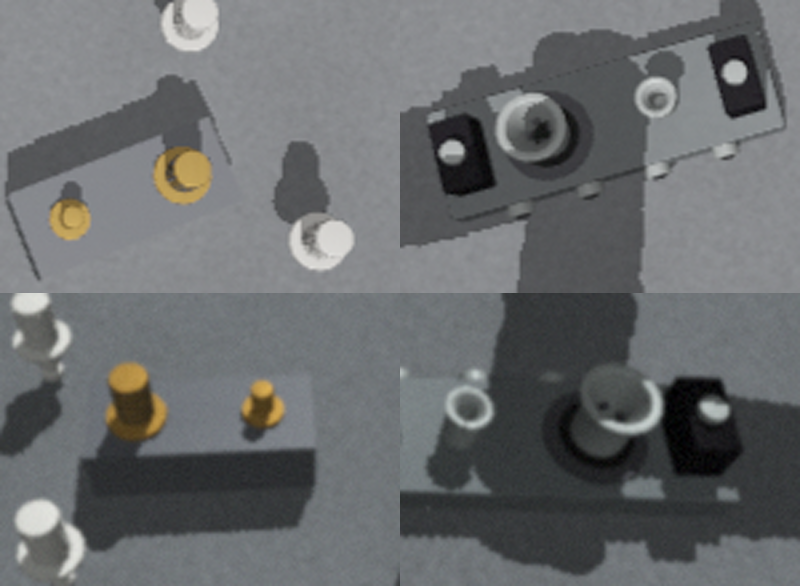

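The crop confirms the choice: the brass, larger-flanged silencer is in the rack's right hole in the top view, and the larger funnel is next to the left coil. Silencer axis ≈ (0.540, -0.2005), large mouth ≈ (0.550, 0.228). Now moving above the silencer.

play_rows(commands=[[[0.01,-0.025,0,0,0,0,0],[0.026,-0.062,0,0,0,0,0],[0.042,-0.102,0,0,0,0,0],[0.059,-0.142,0,0,0,0,0],[0.076,-0.182,0,0,0,0,0]]])

```text
time_s: 0.7
tcp_pos: [0.2869, 0.4047, 0.2224]
ee_rot: [[0.942, -0.337, -0.0], [-0.337, -0.942, -0.0], [0.0, 0.0, -1.0]]
wrist_force: [1.0, -0.5, 0.8]
gripper_width: 0.996
```

play_rows(commands=[[[0.017,-0.04,0,0,0,0,0],[0.034,-0.08,0,0,0,0,0],[0.051,-0.12,0,0,0,0,0],[0.068,-0.16,0,0,0,0,0],[0.085,-0.202,0,0,0,0,0]]])

```text
time_s: 1.2
tcp_pos: [0.3719, 0.2028, 0.2227]
ee_rot: [[0.942, -0.336, 0.0], [-0.336, -0.942, 0.0], [0.0, -0.001, -1.0]]
wrist_force: [1.7, 0.4, 0.4]
gripper_width: 1.001
```

play_rows(commands=[[[0.017,-0.04,0,0,0,0,0],[0.034,-0.08,0,0,0,0,0],[0.051,-0.12,0,0,0,0,0],[0.068,-0.16,0,0,0,0,0],[0.084,-0.202,0,0,0,0,0]]])

```text
time_s: 1.7
tcp_pos: [0.456, 0.0007, 0.2227]
ee_rot: [[0.942, -0.337, 0.001], [-0.337, -0.942, 0.0], [0.0, -0.0, -1.0]]
wrist_force: [1.1, 1.6, 0.1]
gripper_width: 1.004
```

play_rows(commands=[[[0.017,-0.04,0,0,0,0,0],[0.034,-0.08,0,0,0,0,0],[0.05,-0.118,0,0,0,0,0],[0.054,-0.128,0,0,0,0,0],[0.054,-0.128,0,0,0,0,0]]])

```text
time_s: 2.2
tcp_pos: [0.5096, -0.1268, 0.2219]
ee_rot: [[0.94, -0.34, -0.001], [-0.34, -0.94, 0.0], [-0.001, 0.0, -1.0]]
wrist_force: [-0.1, 1.4, 0.9]
gripper_width: 0.997
```

Run:
```python
from h import *
c=cap("wrist","w1"); P=cloud(c); im=c["image"]
hsv=cv2.cvtColor(im,cv2.COLOR_RGB2HSV); m=cv2.inRange(hsv,(10,110,50),(30,255,255))
k,l,st,ce=cv2.connectedComponentsWithStats(m)
for i in range(1,k):
    if st[i,4]<100: continue
    Q=P[l==i];Q=Q[np.isfinite(Q[:,0])]
    print(ce[i],st[i],Q.min(0).round(3),Q.max(0).round(3))
    hi=Q[Q[:,2]>np.percentile(Q[:,2],98)-.006]; print(" top",hi.mean(0).round(4),cv2.minEnclosingCircle(hi[:,:2].astype(np.float32)))
for n in("top","scene"):
    c=cap(n); P=cloud(c)
    w=(c["image"].min(2)>150)&(P[...,2]>.03)
    k,l,st,ce=cv2.connectedComponentsWithStats(w.astype(np.uint8))
    for i in range(1,k):
        if st[i,4]>60: Q=P[l==i]; print(n,"white",ce[i].round(),Q.mean(0).round(3),Q[:,2].max().round(3))
    ok=(P[...,2]>.086)&(P[...,2]<.095)&(abs(P[...,0]-.55)<.04)&(abs(P[...,1]-.23)<.04)
    Q=P[ok]; print(n,"rim",cv2.minEnclosingCircle(Q[:,:2].astype(np.float32)),np.median(Q[:,2]))
```

```text
[382.59633537 122.37534703] [ 356   97   53   50 1801] [ 0.515 -0.226  0.054] [ 0.561 -0.179  0.106]
 top [ 0.5385 -0.2019  0.1043] ((0.5380225777626038, -0.20246286690235138), 0.015146474353969097)
[302.63404826 189.02412869] [287 173  33  32 746] [ 0.485 -0.126  0.054] [ 0.518 -0.093  0.086]
 top [ 0.5018 -0.1096  0.0842] ((0.5013999938964844, -0.10969468951225281), 0.009000804275274277)
[131.58733624 289.2871179 ] [119 260  33  59 916] [ 0.546 -0.096  0.297] [ 0.56  -0.089  0.314]
 top [ 0.5533 -0.093   0.3101] ((0.5529077053070068, -0.09250323474407196), 0.007532897405326366)
[503.31578947 289.27741228] [484 260  32  59 912] [ 0.512 -0.186  0.298] [ 0.528 -0.179  0.314]
 top [ 0.521  -0.1825  0.3101] ((0.5201933979988098, -0.18300990760326385), 0.0077807423658668995)
[475.70072993 341.97028154] [ 290  330  344   22 5754] [ 0.505 -0.207  0.314] [ 0.535 -0.13   0.326]
 top [ 0.5206 -0.1661  0.32  ] ((0.5205631256103516, -0.16719980537891388), 0.039663076400756836)
top white [360. 217.] [ 0.493 -0.058  0.561] 0.572
top white [271. 235.] [0.473 0.038 0.582] 0.642
top white [208. 216.] [0.555 0.232 0.087] 0.096
top white [461. 252.] [ 0.481 -0.308  0.079] 0.102
top rim ((0.5502799153327942, 0.2292497158050537), 0.0281055998057127) 0.09001257214713732
scene white [201. 143.] [ 0.486 -0.313  0.099] 0.102
scene white [212. 157.] [ 0.481 -0.298  0.054] 0.064
scene white [453. 239.] [0.549 0.228 0.09 ] 0.093
scene white [488. 242.] [0.53  0.293 0.081] 0.083
scene rim ((0.5491857528686523, 0.22819870710372925), 0.028587669134140015) 0.09047650685852293
```

View pics/w1.png

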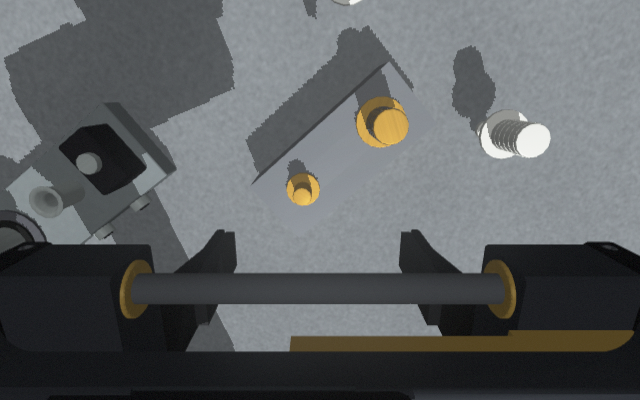

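The wrist view shows the brass silencer at (383,122), the plug at (303,189) and a white look-alike at (515,138). The wrist camera gives (0.538, -0.2025), which agrees with the others within about 2 mm. The fingers will clear everything with the present yaw, so I'll go over and down.

play_rows(commands=[[[0.012,-0.03,0,0,0,0,0],[0.025,-0.065,0,0,0,0,0],[0.029,-0.0755,0,0,0,0,0],[0.029,-0.0755,-0.02,0,0,0,0],[0.029,-0.0755,-0.05,0,0,0,0]]])

```text
time_s: 2.85
tcp_pos: [0.5399, -0.2002, 0.1741]
ee_rot: [[0.942, -0.336, 0.005], [-0.336, -0.942, -0.001], [0.005, -0.001, -1.0]]
wrist_force: [0.8, 0.8, -0.8]
gripper_width: 1.004
```

play_rows(commands=[[[0,0,-0.03,0,0,0,0],[0,0,-0.06,0,0,0,0],[0,0,-0.085,0,0,0,0],[0,0,-0.1,0,0,0,0],[0,0,-0.106,0,0,0,0]]])

```text
time_s: 3.35
tcp_pos: [0.5374, -0.1994, 0.0651]
ee_rot: [[0.942, -0.335, -0.003], [-0.335, -0.942, 0.001], [-0.003, 0.0, -1.0]]
wrist_force: [0.1, 0.6, 0.3]
gripper_width: 1.001
```

play_rows(commands=[[[0,0,0,0,0,0,0.3],[0,0,0,0,0,0,0.6],[0,0,0,0,0,0,1],[0,0,0,0,0,0,1],[0,0,0,0,0,0,1]]])

```text
time_s: 3.85
tcp_pos: [0.5389, -0.2012, 0.0672]
ee_rot: [[0.941, -0.337, 0.001], [-0.337, -0.941, -0.0], [0.001, -0.0, -1.0]]
wrist_force: [0.2, 0.8, 0.8]
gripper_width: 0.631
```

play_rows(commands=[[[0,0,0,0,0,0,1],[0,0,0,0,0,0,1],[0,0,0,0,0,0,1],[0,0,0,0,0,0,1],[0,0,0,0,0,0,1]]])

```text
time_s: 4.35
tcp_pos: [0.5386, -0.2012, 0.0665]
ee_rot: [[0.941, -0.337, -0.0], [-0.337, -0.941, -0.0], [-0.0, 0.0, -1.0]]
wrist_force: [-0.1, 0.1, 0.5]
gripper_width: 0.339
```

Width 0.339 × 87 ≈ 30 mm, so the head is held. Lifting.

play_rows(commands=[[[0,0,0,0,0,0,1],[0,0,0,0,0,0,1],[0,0,0,0,0,0,1],[0,0,0.005,0,0,0,1],[0,0,0.015,0,0,0,1]]])

```text
time_s: 4.85
tcp_pos: [0.5379, -0.2009, 0.0812]
ee_rot: [[0.941, -0.337, -0.002], [-0.337, -0.941, 0.0], [-0.002, 0.0, -1.0]]
wrist_force: [-0.1, -0.6, -0.4]
gripper_width: 0.34
```

play_rows(commands=[[[0,0,0.015,0,0,0,1],[0,0,0.035,0,0,0,1],[0,0,0.06,0,0,0,1],[0,0,0.085,0,0,0,1],[0,0,0.11,0,0,0,1]]])

```text
time_s: 5.35
tcp_pos: [0.5386, -0.201, 0.1935]
ee_rot: [[0.942, -0.337, 0.001], [-0.337, -0.942, -0.0], [0.001, -0.0, -1.0]]
wrist_force: [1.2, 0.1, -0.7]
gripper_width: 0.337
```

play_rows(commands=[[[0,0.01,0.02,0,0,0,1],[0,0.03,0.035,0,0,0,1],[0.001,0.06,0.045,0,0,0,1],[0.002,0.09,0.045,0,0,0,1],[0.003,0.12,0.045,0,0,0,1]]])

```text
time_s: 5.85
tcp_pos: [0.5416, -0.08, 0.238]
ee_rot: [[0.941, -0.337, 0.002], [-0.337, -0.941, 0.001], [0.002, -0.001, -1.0]]
wrist_force: [0.4, 1.2, -1.0]
gripper_width: 0.34
```

play_rows(commands=[[[0.001,0.03,0,0,0,0,1],[0.002,0.06,0,0,0,0,1],[0.003,0.09,0,0,0,0,1],[0.004,0.11,0,0,0,0,1],[0.004,0.12,0,0,0,0,1]]])

```text
time_s: 6.35
tcp_pos: [0.5457, 0.0405, 0.2373]
ee_rot: [[0.942, -0.335, 0.001], [-0.335, -0.942, 0.001], [0.001, -0.001, -1.0]]
wrist_force: [0.1, 0.3, -1.1]
gripper_width: 0.338
```

Run:
```python
from h import *
print(r.sense()["tcp_pos"])
out=[]
for n in("scene","top"):
    c=cap(n); P=cloud(c); im=c["image"]
    m=cv2.inRange(cv2.cvtColor(im,cv2.COLOR_RGB2HSV),(10,110,40),(30,255,255))
    k,l,st,ce=cv2.connectedComponentsWithStats(m)
    for i in range(1,k):
        Q=P[l==i]
        if st[i,4]>25 and np.nanmedian(Q[:,0])<.75 : print(n,ce[i].round(1),st[i,4],np.nanmedian(Q,0).round(3),np.nanmin(Q,0).round(3),np.nanmax(Q,0).round(3))
    ok=(P[...,2]>.086)&(P[...,2]<.095)&(abs(P[...,0]-.55)<.04)&(abs(P[...,1]-.23)<.04)
    if ok.sum()>50: print("rim",cv2.minEnclosingCircle(P[ok][:,:2].astype(np.float32)))
    if n=="scene": cv2.imwrite("pics/s2.png",cv2.resize(im[90:290,190:510],(800,500),interpolation=cv2.INTER_CUBIC)[...,::-1])
```

```text
[0.54565142 0.04053066 0.23734806]
scene [359.1 116.3] 214 [0.564 0.022 0.337] [ 0.531 -0.011  0.302] [0.58  0.066 0.342]
scene [347.5 122. ] 27 [0.569 0.011 0.325] [0.56  0.009 0.316] [0.573 0.014 0.33 ]
scene [361.6 157.9] 670 [0.558 0.038 0.247] [0.535 0.018 0.189] [0.589 0.062 0.326]
scene [390.2 143.6] 27 [0.592 0.074 0.326] [0.577 0.072 0.319] [0.596 0.078 0.33 ]
scene [288.  182.2] 186 [ 0.507 -0.106  0.064] [ 0.488 -0.124  0.057] [ 0.519 -0.093  0.089]
rim ((0.5492059588432312, 0.22837409377098083), 0.028641657903790474)
top [365.6 241.8] 170 [ 0.502 -0.106  0.062] [ 0.487 -0.121  0.057] [ 0.517 -0.093  0.09 ]
```

View pics/s2.png

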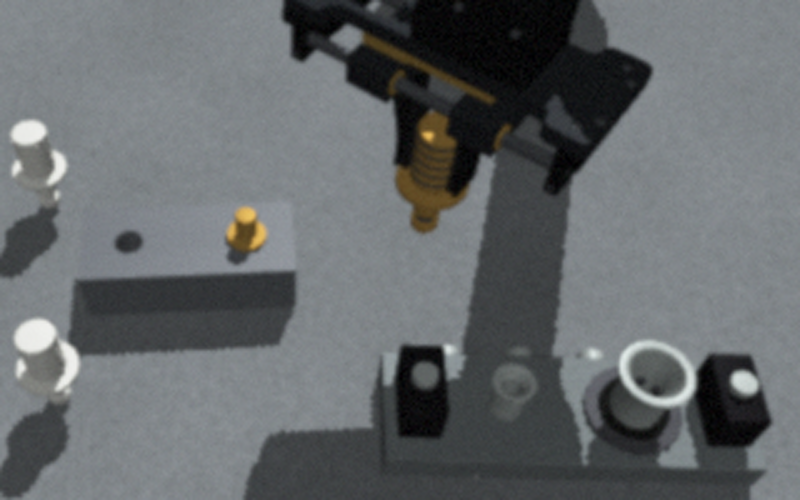

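The silencer hangs straight in the jaws (crop 430,180), and the plug is still in the rack (246,230). Now going over the large mouth.

play_rows(commands=[[[0.001,0.03,0,0,0,0,1],[0.001,0.065,0,0,0,0,1],[0.002,0.1,0,0,0,0,1],[0.003,0.135,0,0,0,0,1],[0.003,0.165,0,0,0,0,1]]])

```text
time_s: 6.95
tcp_pos: [0.5489, 0.2043, 0.2368]
ee_rot: [[0.941, -0.338, 0.0], [-0.338, -0.941, 0.0], [0.0, -0.0, -1.0]]
wrist_force: [-0.5, 0.3, -0.6]
gripper_width: 0.337
```

play_rows(commands=[[[0.0005,0.018,0,0,0,0,1],[0.0005,0.0245,0,0,0,0,1],[0.0005,0.0245,-0.02,0,0,0,1],[0.0005,0.0245,-0.05,0,0,0,1],[0.0005,0.0245,-0.07,0,0,0,1]]])

```text
time_s: 7.45
tcp_pos: [0.5485, 0.2266, 0.165]
ee_rot: [[0.941, -0.339, -0.002], [-0.339, -0.941, -0.001], [-0.002, 0.002, -1.0]]
wrist_force: [-0.2, -1.1, -1.5]
gripper_width: 0.338
```

play_rows(commands=[[[0,0,-0.008,0,0,0,1],[0,0,-0.016,0,0,0,1],[0,0,-0.024,0,0,0,1],[0,0,-0.032,0,0,0,1],[0,0,-0.04,0,0,0,1]]])

```text
time_s: 7.95
tcp_pos: [0.5495, 0.2285, 0.1266]
ee_rot: [[0.941, -0.337, 0.001], [-0.337, -0.941, 0.001], [0.001, -0.001, -1.0]]
wrist_force: [-0.5, 0.1, -0.3]
gripper_width: 0.333
```

No side force so far. Pushing on slowly through the jaws.

play_rows(commands=[[[0,0,-0.004,0,0,0,1],[0,0,-0.008,0,0,0,1],[0,0,-0.012,0,0,0,1],[0,0,-0.015,0,0,0,1],[0,0,-0.018,0,0,0,1]]])

```text
time_s: 8.45
tcp_pos: [0.5515, 0.2297, 0.1114]
ee_rot: [[0.942, -0.336, 0.006], [-0.336, -0.942, 0.003], [0.005, -0.005, -1.0]]
wrist_force: [-0.6, 0.3, 1.9]
gripper_width: 0.342
```

play_rows(commands=[[[0,0,-0.002,0,0,0,1],[0,0,-0.004,0,0,0,1],[0,0,-0.0055,0,0,0,1],[0,0,-0.007,0,0,0,1],[0,0,-0.007,0,0,0,1]]])

```text
time_s: 8.95
tcp_pos: [0.5492, 0.2284, 0.1015]
ee_rot: [[0.942, -0.337, 0.0], [-0.337, -0.942, -0.0], [0.0, 0.0, -1.0]]
wrist_force: [-0.4, -0.2, 1.9]
gripper_width: 0.335
```

The force is low. I'll check the seating with both cameras before deciding.

Run:
```python
from h import *
s=r.sense(); print(s["tcp_pos"],s["wrist_force"])
out=[]
for n in("scene","wrist"):
    c=cap(n); P=cloud(c); im=c["image"]
    m=cv2.inRange(cv2.cvtColor(im,cv2.COLOR_RGB2HSV),(10,110,30),(30,255,255))>0
    near=(abs(P[...,0]-.55)<.05)&(abs(P[...,1]-.228)<.05)&(P[...,2]>.05)&(P[...,2]<.17)
    Q=P[m&near]; print(n,"brass",len(Q)); 
    if len(Q): print(np.percentile(Q[:,2],[1,10,25,50,75,99]).round(4), Q.mean(0).round(4))
    S=P[near&~m]; S=S[(S[:,2]>.08)&(S[:,2]<.1)]; 
    if len(S): print(" steel z",np.percentile(S[:,2],[50,90,98]).round(4),len(S))
    out.append(cv2.resize(im[150:300,360:540] if n=="scene" else im[:330,100:540],(400,300 if n=="wrist" else 333),interpolation=cv2.INTER_CUBIC)[:300])
cv2.imwrite("pics/s3.png",np.hstack(out)[...,::-1])
```

```text
[0.5492413  0.22841618 0.10151542] [-0.39583893 -0.19467823  1.91645427]
scene brass 518
[0.0933 0.0954 0.0972 0.1178 0.1388 0.143 ] [0.5597 0.2243 0.1179]
 steel z [0.0908 0.0925 0.094 ] 173
wrist brass 3792
[0.0928 0.0939 0.0945 0.1153 0.1388 0.1403] [0.5583 0.224  0.1161]
 steel z [0.0894 0.0905 0.0925] 1179
```

View pics/s3.png

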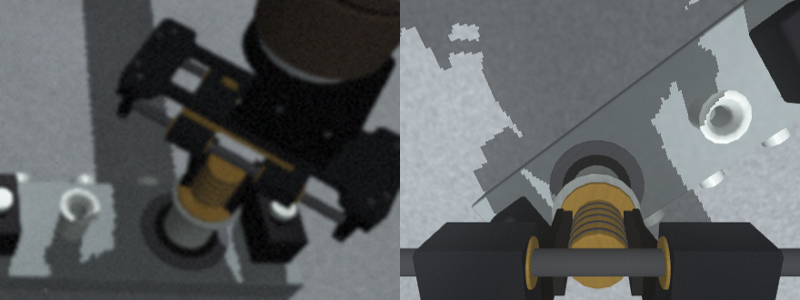

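The flange is on the rim (flange top ≈ 0.095, head top ≈ 0.140). I'll press 3 mm further to check that it is solidly home.

play_rows(commands=[[[0,0,-0.001,0,0,0,1],[0,0,-0.002,0,0,0,1],[0,0,-0.003,0,0,0,1],[0,0,-0.003,0,0,0,1]]])

```text
time_s: 9.45
tcp_pos: [0.5511, 0.2293, 0.1013]
ee_rot: [[0.942, -0.336, 0.005], [-0.336, -0.942, 0.002], [0.004, -0.003, -1.0]]
wrist_force: [0.1, -0.5, 11.0]
gripper_width: 0.333
```

Now 11 N with no travel. The jaws can resist up to 15 N, so I'll press past that.

play_rows(commands=[[[0,0,-0.002,0,0,0,1],[0,0,-0.004,0,0,0,1],[0,0,-0.005,0,0,0,1],[0,0,-0.005,0,0,0,1]]])

```text
time_s: 9.85
tcp_pos: [0.5543, 0.2307, 0.101]
ee_rot: [[0.943, -0.334, 0.013], [-0.334, -0.943, 0.005], [0.011, -0.009, -1.0]]
wrist_force: [-1.7, 0.3, 26.2]
gripper_width: 0.338
```

26 N and still no travel (0.101), so it's solidly home. Relaxing, then a small tug to confirm the lock.

play_rows(commands=[[[0,0,0.004,0,0,0,1],[0,0,0.008,0,0,0,1],[0,0,0.01,0,0,0,1],[0,0,0.01,0,0,0,1],[0,0,0.01,0,0,0,1]]])

```text
time_s: 10.35
tcp_pos: [0.5487, 0.2281, 0.1026]
ee_rot: [[0.941, -0.337, -0.002], [-0.337, -0.941, -0.001], [-0.001, 0.001, -1.0]]
wrist_force: [-0.5, 0.0, -2.6]
gripper_width: 0.344
```

play_rows(commands=[[[0,0,-0.0015,0,0,0,1],[0,0,-0.0015,0,0,0,0.5],[0,0,-0.0015,0,0,0,0],[0,0,-0.0015,0,0,0,0],[0,0,-0.0015,0,0,0,0]]])

```text
time_s: 10.85
tcp_pos: [0.5492, 0.2284, 0.1021]
ee_rot: [[0.941, -0.337, 0.0], [-0.337, -0.941, 0.0], [0.0, -0.0, -1.0]]
wrist_force: [-1.0, -0.6, 0.1]
gripper_width: 0.615
```

play_rows(commands=[[[0,0,0,0,0,0,0],[0,0,0,0,0,0,0],[0,0,0,0,0,0,0],[0,0,0,0,0,0,0],[0,0,0,0,0,0,0]]])

```text
time_s: 11.35
tcp_pos: [0.5491, 0.2284, 0.1021]
ee_rot: [[0.941, -0.337, 0.0], [-0.337, -0.941, 0.0], [0.0, -0.0, -1.0]]
wrist_force: [0.4, 0.4, 0.7]
gripper_width: 0.982
```

play_rows(commands=[[[0,0,0.01,0,0,0,0],[0,0,0.03,0,0,0,0],[0,0,0.06,0,0,0,0],[0,0,0.09,0,0,0,0],[0,0,0.12,0,0,0,0]]])

```text
time_s: 11.85
tcp_pos: [0.5491, 0.2283, 0.2242]
ee_rot: [[0.942, -0.337, 0.001], [-0.337, -0.942, 0.0], [0.001, -0.001, -1.0]]
wrist_force: [0.8, 0.3, 0.8]
gripper_width: 1.001
```

play_rows(commands=[[[-0.02,0,0.01,0,0,0,0],[-0.05,0,0.02,0,0,0,0],[-0.09,0,0.02,0,0,0,0],[-0.11,0,0.02,0,0,0,0],[-0.11,0,0.02,0,0,0,0]]])

```text
time_s: 12.35
tcp_pos: [0.4372, 0.2282, 0.2437]
ee_rot: [[0.942, -0.335, 0.001], [-0.335, -0.942, 0.002], [0.001, -0.002, -1.0]]
wrist_force: [0.8, 0.7, 0.6]
gripper_width: 0.998
```

Run:
```python
from h import *
out=[]
for n in("scene","wrist"):
    c=cap(n); P=cloud(c); im=c["image"]
    m=cv2.inRange(cv2.cvtColor(im,cv2.COLOR_RGB2HSV),(10,110,30),(30,255,255))>0
    near=(abs(P[...,0]-.55)<.05)&(abs(P[...,1]-.228)<.05)&(P[...,2]>.05)&(P[...,2]<.17)
    Q=P[m&near]
    if len(Q)>20:
        top=Q[Q[:,2]>.134]; fl=Q[(Q[:,2]<.1)]
        print(n,len(Q),np.percentile(Q[:,2],[1,10,25,99]).round(4),"head",top.mean(0).round(4),"flange",cv2.minEnclosingCircle(fl[:,:2].astype(np.float32)))
    S=P[near&~m]; S=S[(S[:,2]>.08)&(S[:,2]<.1)]
    if len(S): print(" steel z",np.percentile(S[:,2],[50,90]).round(4))
    g=(P[...,1]<-.05)&m&(P[...,2]<.12); 
    if g.any(): print(" plug",np.median(P[g],0).round(3))
    out.append(cv2.resize(im[130:290,200:520] if n=="scene" else im[:,60:580],(400,300),interpolation=cv2.INTER_CUBIC))
cv2.imwrite("pics/s4.png",np.hstack(out)[...,::-1])
```

```text
scene 619 [0.0937 0.0952 0.0965 0.1423] head [0.5517 0.2261 0.1403] flange ((0.5502018928527832, 0.22735854983329773), 0.02376042678952217)
 steel z [0.0908 0.094 ]
 plug [ 0.507 -0.106  0.063]
wrist 2242 [0.0928 0.0938 0.0945 0.1409] head [0.5481 0.2271 0.1392] flange ((0.5480100512504578, 0.22721625864505768), 0.0235272366553545)
 steel z [0.0894 0.0908]
 plug [ 0.491 -0.099  0.059]
```

View pics/s4.png

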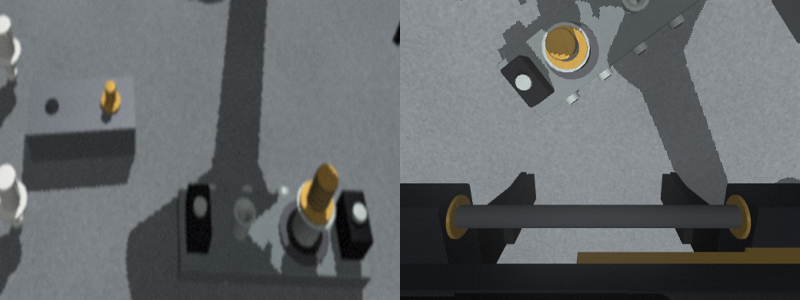

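The silencer stands upright in the larger fitting with its flange on the rim, and the plug is still in the rack. Handing in.

```bash
python3 -c "
from station import r
print(r.finish_job())"
```

```text
the job is handed in; nothing more can be done
None
```

The big brass silencer is in the larger push-in fitting with its flange on the rim. I let go, backed the arm clear and handed the job in at about 12.5 s.

- **Fully home:** pressing to 26 N gave no further travel. After release, both the scene and wrist cameras put the flange top at about 0.095 m and the head top at about 0.140 m. With the rim at 0.090 m, that is where a fully seated silencer should be. It stands upright.
- **Lock:** a light upward tug met about 2.6 N of resistance with under 1 mm of movement. That fits a locked groove, but it is a mild test. The snap was not seen in the force readings, which were only about 2 N at the end of each insertion move.
- **Everything else:** the plug still stands in the rack, and I did not touch the white look-alikes. The wrist and fixed cameras disagreed by up to about 2 mm sideways, which is within the stated calibration.

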